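Put a spice mill's keyed spacer rings back on its spindle, widest first

TASK

The hand spice mill has been washed: put its three spacer rings back on the upright spindle, the large steel one first, then the medium brass one, then the small copper one on top, each keyed onto the spindle's fins and right down with no gap. Turn each ring gently by feel until its slots meet the fins, never forcing it (well under 25 N on the spindle or the rings below), and lower it all the way rather than letting it drop; leave the other things on the worktop where they are.

Things in the scene. Friction and masses are not known exactly. Their poses are not given: they have to be found in the camera images.
- ring_large: Large steel-grey spacer ring, 66 mm outer diameter, 14 mm thick, 160 g. Origin: centre of underside, z up along the bore. Two rim flats facing +y and -y, 60 mm apart: grip there from above. Bore 22.4 mm wide with two key slots along +x and -x, each 9 mm wide, reaching 15.8 mm from the axis. A half turn about z makes no difference.
- ring_medium: Medium yellow brass spacer ring, 54 mm outer diameter, 14 mm thick, 110 g. Origin: centre of underside, z up along the bore. Two rim flats facing +y and -y, 48 mm apart: grip there from above. Bore 22.4 mm wide with two key slots along +x and -x, each 9 mm wide, reaching 15.8 mm from the axis. A half turn about z makes no difference.
- ring_small: Small reddish copper spacer ring, 42 mm outer diameter, 14 mm thick, 70 g. Origin: centre of underside, z up along the bore. Two rim flats facing +y and -y, 36 mm apart: grip there from above. Bore 22.4 mm wide with two key slots along +x and -x, each 9 mm wide, reaching 15.8 mm from the axis. A half turn about z makes no difference.
- mill: Lower half of a red hand spice mill, fixed to the worktop: round foot 120 mm across, small crank on its +x side, steel seat 54 mm across on top, with an upright steel spindle. Origin: centre of its underside. Everything but the spindle lies below the seat.
- mill_seat (a point): Centre of the mill's flat seat, 45 mm above the worktop, on the spindle's axis; z up. Seat and spindle are sprung: pressed with over about 4 N they give way, 4 N a mm, up to 8 mm, and come back. The spindle rises from here: round, 19 mm in diameter up to 52 mm above the seat, then tapering to a 10 mm wide tip at 60 mm.
- fin_tops (a point): Point on the spindle's axis 44 mm above the seat, level with the flat tops of its two opposed key fins (6 mm thick, reaching 14.5 mm from the axis, running up from the seat; above them the spindle is round). The fins' line lies within 0.5 rad either side of this point's x axis (the mill's x); the exact angle differs every time and is NOT measured, and the spindle does not turn.
- spindle_tip (a point): The spindle's tip, 60 mm above the seat. A ring lowered over it stops on the fin tops until it is turned so that its slots meet the fins (free within about 0.1 rad), then slides down. The angle can be felt by light pressing and turning, or read off a ring already down: its x axis lies along the fins to about 0.1 rad.
- mug_spotted: White mug with blue dots, 86x118x96 mm, bystander. Origin: centre of its underside.
- green_tin: Small green food tin, 57 mm across, 72 mm tall, bystander. Origin: centre of its underside. It stands by the fixed carton, 320 mm tall, that fills the left end of the worktop (beyond x 0.40, y 0.59, next to the gripper at the start).
- salt: Salt shaker with a grey dome top, 44 mm across, 90 mm tall, bystander. Origin: centre of its underside.
- flat_tin: Flat oblong fish tin, 63x105x27 mm, lying flat, bystander. Origin: centre of its underside.
- ramekin: Small clear glass dish, 57 mm across, 27 mm tall, bystander. Origin: centre of its underside.
- peeler: Vegetable peeler with a yellow handle, 26x187x15 mm, lying flat, bystander. Origin: centre of its underside.
There are look-alikes about, which are no part of the job. Several things have the shape of the ring_large; the one meant has the colours described above.

How it is judged:
By the outcome, as a careful person would: the job done as asked, in the order asked, and still so for the second after the job is handed in, with the robot touching nothing.
It also fails if it takes over 72 s, if anything falls off the work surface, if the arm or the gripper's body presses on something with over 40 N, if the wrist force passes 120 N, or if a joint passes its speed limit or range.

ROBOT

A 6-joint arm with a two-finger parallel gripper is mounted at the origin on a cart in front of the work surface, level with it; the furniture and walls round the work are solid. World frame = base frame: x ahead of the robot, y to its left, z up, the work surface at z = 0. Lengths are in m, angles in degrees, forces in N, time in s.
With the tool pointing down it reaches from about 0.25 to 0.725 m from the base axis. Payload 9.7 kg.
Tool frame: the origin (TCP) lies between the finger pads; the fingertips stand 25 mm ahead of it and the grasp point (between the pads) lies 6 mm ahead of it; z points along the fingers, y is the line along which they close (so a half turn about z gives the same grasp; the last joint's range is limited). The gripper opens to 85 mm and grips with 20 to 120 N. Pads are 22 mm wide; open, the fingers measure 114 mm over their backs; the gripper's body (76 mm by 85 mm) begins 54 mm behind the grasp point. The pads swing forward as they close: fully open they stand 13 mm farther back than shut.
Start: joints at [70.932, 4.979, 10.078, 95.1, 0, 90], TCP at [0.18, 0.52, 0.256] pointing down, gripper open.
Joint ranges: [-179.16, 179.16], [-48.56, 103.87], [-65.8, 70.77], [-126.05, 130.52], [-82.76, 87.17], [-180, 180]. Speed limits (degrees/s): [127.2, 127.2, 147.25, 180, 180, 180].

INTERFACE

Orientations are given as [roll, pitch, yaw] about the fixed x, y, z axes, in that order (R = Rz(yaw) Ry(pitch) Rx(roll)).
In Python, from workcell import bot gives the robot as it stands. The module is installed in compiled form; this text tells all that it offers.
- The arm moves only by the shell command python3 -m pendant [FORCE], which reads ROWS from standard input. ROWS is a JSON list of rows, 1 to 5 of them, each an object with the fields dx, dy, dz (the shift in a scale on which 1.0 is 300 mm), rz (a turn about the tool's z in fractions of the full range, 1 being 180 degrees), aperture (the finger opening in m); a field left out counts as zero (the opening has to be given); each row is the pose to reach, as a shift and turn from the pose commanded when the command began, along the tool's axes at that moment; what a row does not reach only later rows make up. A row lasts 1/12 s, in which the tool goes at most 0.0417 m and 7.16 degrees, less where a joint would pass 70% of its speed; a pose out of reach is approached as far as the arm can. The fingers move at their own pace and stop on an object; FORCE is the grip in N (left out, the last holds). Time passes only in rows, so rows that do not move let the fingers close. It prints the time, the measured TCP pose, the force, the opening and the grip force at its end. A shift or turn number past 1, either way, is cut back to 1. Input that does not fit is refused with a message, and nothing moves.
- bot.get_obs(): the state, without advancing time (a new reading comes with each control period).
- bot.camera(name): name is "scene" or "top" or "wrist"; returns the picture (384x512x3 uint8, blue, green, red); there is no depth.
- bot.camera_info(name): a dict with "mtx" (3x3 intrinsics, pixels), "extrinsics" (4x4, takes a point from camera to world coordinates). Camera axes: x right, y down, z forward; pixel columns grow to the right and rows downward; lengths in m; the calibration is good to about 2 mm. A picture is of the moment at which its call begins: read the wrist's pose just before it. camera_info takes no time and is no camera call; for the wrist camera it gives the pose at the moment of the call.
- bot.job_done(): hands the job in; it is judged then, once.
The state is a dict: "time": time; "q": joint angles; "qd": joint speeds; "joint_efforts": joint torques, N m; "ee_pos": TCP position; "tcp_rot": TCP orientation; "wrist_force": force on the tool from outside, world axes, zero at the start; "torque": the same for the moment, N m; "opening": finger opening in m; "grasp_force": force on a finger pad.
Only numpy, scipy, OpenCV 4.12 (cv2) and the standard library are available. Lean on these libraries where they do the work, as an engineer would, in place of code of your own. Each camera call takes 0.05 s, during which the arm holds its last target. There are 200 camera calls.

## Working session

There is one attempt and no reset: what is moved stays moved. The work goes in short steps, Python scripts to look and compute and a shell command to move; the robot and the scene stay as the last step left them, time stands still between calls to the robot, and variables do not carry over. Pictures are saved under pics/ and viewed, at most 10 in all, crops included, and the job is handed in when it is done.

```bash
mkdir -p pics
python3 - <<'E'
from workcell import bot
import cv2,numpy as np
a=bot.camera("top");b=bot.camera("scene")
cv2.imwrite("pics/top0.png",a);cv2.imwrite("pics/scene0.png",b)
for n in("top","scene","wrist"):
    i=bot.camera_info(n);print(n,np.round(i["mtx"],1).tolist(),np.round(i["extrinsics"],3).tolist())
o=bot.get_obs();print({k:np.round(v,3).tolist() for k,v in o.items()})
E
```

```text
top [[425.5, 0.0, 250.0], [0.0, 425.5, 185.1], [0.0, 0.0, 1.0]] [[0.004, -0.993, 0.119, 0.311], [-1.0, -0.005, -0.008, 0.01], [0.008, -0.119, -0.993, 1.486], [0.0, 0.0, 0.0, 1.0]]
scene [[388.0, 0.0, 258.0], [0.0, 388.0, 191.3], [0.0, 0.0, 1.0]] [[0.945, 0.288, -0.151, 0.728], [0.326, -0.845, 0.424, -0.642], [-0.006, -0.45, -0.893, 1.411], [0.0, 0.0, 0.0, 1.0]]
wrist [[332.0, 0.0, 255.2], [0.0, 332.0, 188.3], [0.0, 0.0, 1.0]] [[0.327, 0.908, 0.262, 0.112], [0.945, -0.314, -0.091, 0.542], [-0.001, 0.277, -0.961, 0.373], [0.0, 0.0, 0.0, 1.0]]
{'time': 0.1, 'q': [70.932, 5.008, 10.038, 95.098, 0.002, 90.0], 'qd': [0.091, -0.039, 0.094, -0.006, 0.08, -0.069], 'joint_efforts': [-0.0, -52.156, 46.565, 0.016, -0.0, -0.0], 'ee_pos': [0.18, 0.52, 0.256], 'tcp_rot': [-179.933, -0.002, 160.932], 'wrist_force': [-0.01, 0.585, -0.647], 'torque': [0.032, 0.01, 0.037], 'grasp_force': 0.0, 'opening': 0.085}
```

View pics/top0.png

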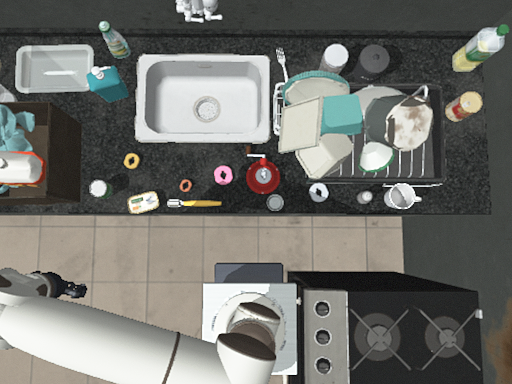

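View pics/scene0.png

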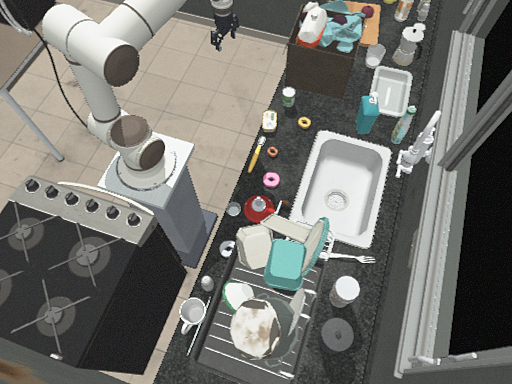

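Top view: brass ring near (131,160), copper (185,185), pink look-alike (223,175), mill (263,177), grey ring (319,191), and the bystanders along the front edge. Now an enlarged crop, with rough positions.

```bash
cat > h.py <<'E'
from workcell import bot
import cv2,numpy as np
from scipy.spatial.transform import Rotation as R
def ray(info,uv,z):
    K,T=np.array(info["mtx"]),np.array(info["extrinsics"])
    d=T[:3,:3]@np.linalg.inv(K)@[uv[0],uv[1],1.]; o=T[:3,3]
    return o+d*(z-o[2])/d[2]
def totool(p,yaw=None):
    o=bot.get_obs(); M=R.from_euler('xyz',o["tcp_rot"],degrees=True).as_matrix()
    return M.T@(np.array(p)-o["ee_pos"])
E
python3 - <<'E'
from h import *
a=cv2.imread("pics/top0.png");i=bot.camera_info("top")
for n,uv,z in [("brass",(131,160),.014),("copper",(185,185),.014),("pink",(223,175),.014),("steel",(319,191),.014),("milltip",(264,174),.1),("tin",(97,188),.07),("ramekin",(275,202),.027),("salt",(365,197),.09),("flat",(143,202),.027),("tray",(280,145),.05)]:
    print(n,ray(i,uv,z).round(3))
c=a[140:220,85:345];cv2.imwrite("pics/c0.png",cv2.resize(c,None,fx=3,fy=3,interpolation=cv2.INTER_CUBIC))
E
```

```text
brass [0.574 0.415 0.014]
copper [0.487 0.224 0.014]
pink [0.522 0.092 0.014]
steel [ 0.468 -0.243  0.014]
milltip [ 0.514 -0.047  0.1  ]
tin [0.468 0.509 0.07 ]
ramekin [ 0.428 -0.088  0.027]
salt [ 0.44  -0.381  0.09 ]
flat [0.426 0.365 0.027]
tray [ 0.622 -0.105  0.05 ]
```

View pics/c0.png

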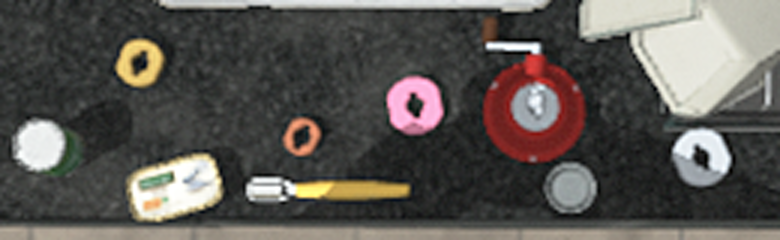

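The crop shows the grey ring at (702,157) with its slot running diagonally, and the rack close behind it. The mill's crank points up in the image, which is world +x. I'll fly to the steel ring.

The manual's scale: shifts go in shares of 300 mm and turns go in shares of 180 degrees. Converting my numbers, -0.157 m / 0.3 = -0.5233, -0.13 m / 0.3 = -0.4333.

```bash
echo '[{"dx":-0.4333, "dy":-0.5233, "aperture":0.085}, {"dx":-0.4333, "dy":-0.5233, "aperture":0.085}, {"dx":-0.4333, "dy":-0.5233, "aperture":0.085}, {"dx":-0.4333, "dy":-0.5233, "aperture":0.085}, {"dx":-0.4333, "dy":-0.5233, "aperture":0.085}]' | python3 -m pendant
echo '[{"dx":-0.4333, "dy":-0.5233, "dz":0.0333, "aperture":0.085}, {"dx":-0.4333, "dy":-0.5233, "dz":0.0333, "aperture":0.085}, {"dx":-0.4333, "dy":-0.5233, "dz":0.0333, "aperture":0.085}, {"dx":-0.4333, "dy":-0.5233, "dz":0.0333, "aperture":0.085}, {"dx":-0.4333, "dy":-0.5233, "dz":0.0333, "aperture":0.085}]' | python3 -m pendant
echo '[{"dx":-0.4333, "dy":-0.5233, "dz":0.0333, "aperture":0.085}, {"dx":-0.4333, "dy":-0.5233, "dz":0.0333, "aperture":0.085}, {"dx":-0.4333, "dy":-0.5233, "dz":0.0333, "aperture":0.085}, {"dx":-0.4333, "dy":-0.5233, "dz":0.0333, "aperture":0.085}, {"dx":-0.4333, "dy":-0.5233, "dz":0.0333, "aperture":0.085}]' | python3 -m pendant
echo '[{"dx":-0.4333, "dy":-0.5233, "dz":0.0333, "aperture":0.085}, {"dx":-0.4333, "dy":-0.5233, "dz":0.0333, "aperture":0.085}, {"dx":-0.4333, "dy":-0.5233, "dz":0.0333, "aperture":0.085}, {"dx":-0.4333, "dy":-0.5233, "dz":0.0333, "aperture":0.085}, {"dx":-0.4333, "dy":-0.5233, "dz":0.0333, "aperture":0.085}]' | python3 -m pendant
python3 - <<'E'
from h import *
i=bot.camera_info("wrist");a=bot.camera("wrist");cv2.imwrite("pics/w1.png",a)
print(totool([.468,-.243,.1]))
E
```

```text
time: 0.52
ee_pos: [0.2513, 0.3268, 0.2559]
tcp_rot: [-180.0, 0.0, 161.0]
wrist_force: [1.9, -0.6, 0.3]
opening: 0.0851
grasp_force: 0.0
time: 0.93
ee_pos: [0.3228, 0.136, 0.2461]
tcp_rot: [180.0, 0.0, 160.9]
wrist_force: [0.7, 0.2, -0.0]
opening: 0.0851
grasp_force: 0.0
time: 1.35
ee_pos: [0.3945, -0.0553, 0.2361]
tcp_rot: [-180.0, 0.0, 160.9]
wrist_force: [0.7, 1.0, 0.6]
opening: 0.0853
grasp_force: 0.0
time: 1.77
ee_pos: [0.4661, -0.2462, 0.2256]
tcp_rot: [180.0, -0.0, 160.9]
wrist_force: [-0.2, 0.1, 0.3]
opening: 0.0851
grasp_force: 0.0
[0.00197894 0.00735609 0.12349105]
```

View pics/w1.png

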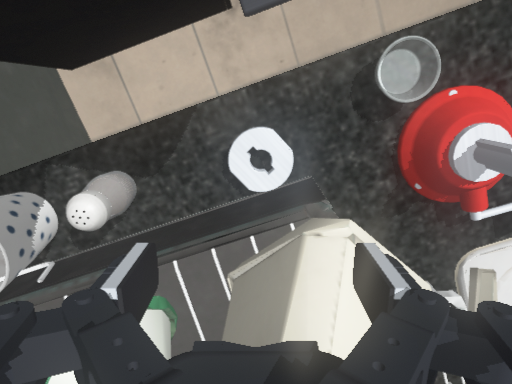

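The wrist view shows the steel ring at (261,160) with its slot running (248,153)-(275,165). The rack rim passes just behind it, near (240,205). I'll measure the ring and the rim clearance.

```bash
cat >> h.py <<'E'
def ring(info,mask,z=.014,near=None):
    """centre, slot angle (deg, world) of ring top from mask"""
    cs,hi=cv2.findContours(mask,cv2.RETR_CCOMP,cv2.CHAIN_APPROX_NONE)
    out=[]
    for k,c in enumerate(cs):
        if hi[0][k][3]>=0 or cv2.contourArea(c)<150: continue
        holes=[cs[j] for j in range(len(cs)) if hi[0][j][3]==k and cv2.contourArea(cs[j])>20]
        if not holes: continue
        h=max(holes,key=cv2.contourArea)
        m=np.zeros(mask.shape,np.uint8);cv2.drawContours(m,[h],-1,255,-1)
        ys,xs=np.nonzero(m)
        P=np.array([ray(info,(x,y),z)[:2] for x,y in zip(xs,ys)])
        E=np.array([ray(info,p[0],z)[:2] for p in c]).astype(np.float32)
        w,v=np.linalg.eigh(np.cov(P.T)); ang=np.degrees(np.arctan2(v[1,1],v[0,1]))%180
        (cx,cy),(d1,d2),ea=cv2.fitEllipse(E)
        rb=cv2.minEnclosingCircle(E)
        out.append((cv2.contourArea(c),np.round([cx,cy],4),np.round([d1,d2,ea],3),P.mean(0).round(4),round(ang,1),np.round(w**.5*1e3,2),np.round(c.mean(0)[0])))
    return out
E
python3 - <<'E'
from h import *
a=cv2.imread("pics/w1.png");i=bot.camera_info("wrist")
hsv=cv2.cvtColor(a,cv2.COLOR_BGR2HSV)
m=((hsv[...,2]>140)&(hsv[...,1]<50)).astype(np.uint8)*255
m[:, :215]=0;m[:,305:]=0;m[:115]=0;m[200:]=0
for r in ring(i,m):print(r)
t=bot.camera_info("top")
for h in(0,.02,.04,.06,.08):print(h,ray(i,(240,205),h).round(4),ray(i,(300,187),h).round(4),ray(t,(319,182),h).round(4))
cv2.imwrite("pics/c1.png",cv2.resize(a[110:250,190:340],None,fx=4,fy=4,interpolation=cv2.INTER_CUBIC))
E
```

```text
(3161.5, array([ 0.4628, -0.2439]), array([6.20000e-02, 6.60000e-02, 1.09776e+02]), array([ 0.4621, -0.2436]), np.float64(28.1), array([5.13, 7.72]), array([260., 159.]))
0 [ 0.5051 -0.2817  0.    ] [ 0.5071 -0.2143  0.    ] [ 0.5011 -0.2454  0.    ]
0.02 [ 0.499  -0.2786  0.02  ] [ 0.5009 -0.2151  0.02  ] [ 0.4986 -0.242   0.02  ]
0.04 [ 0.4928 -0.2754  0.04  ] [ 0.4946 -0.2159  0.04  ] [ 0.496  -0.2386  0.04  ]
0.06 [ 0.4867 -0.2722  0.06  ] [ 0.4884 -0.2167  0.06  ] [ 0.4935 -0.2351  0.06  ]
0.08 [ 0.4806 -0.269   0.08  ] [ 0.4821 -0.2174  0.08  ] [ 0.4909 -0.2317  0.08  ]
```

View pics/c1.png

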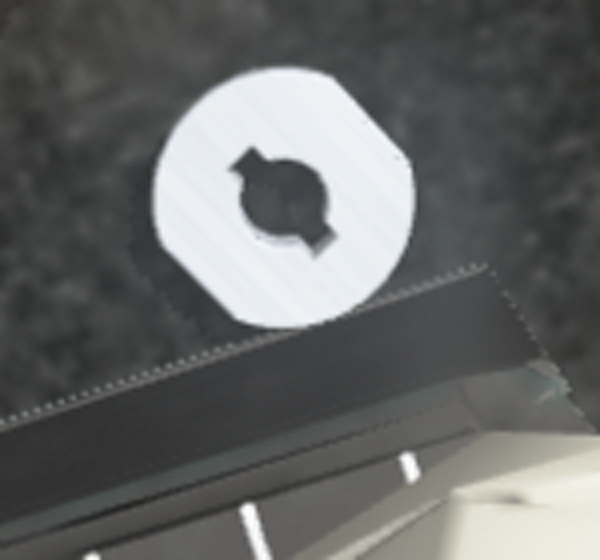

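Slot angle is about 28° in world axes, centre (.4625,-.2438). Finger clearance to the rim is about 5 mm with the opening reduced. I'll turn, descend and check for contact.

To row units: 0.09 m / 0.3 = 0.3, 0.0015 m / 0.3 = 0.005, -35 degrees / 180 = -0.1944.

```bash
echo '[{"dx":0.0167, "dy":0.005, "dz":0.1, "rz":-0.0389, "aperture":0.066}, {"dx":0.0167, "dy":0.005, "dz":0.2, "rz":-0.0778, "aperture":0.066}, {"dx":0.0167, "dy":0.005, "dz":0.2667, "rz":-0.1167, "aperture":0.066}, {"dx":0.0167, "dy":0.005, "dz":0.3, "rz":-0.1556, "aperture":0.066}, {"dx":0.0167, "dy":0.005, "dz":0.3, "rz":-0.1944, "aperture":0.066}]' | python3 -m pendant 40
echo '[{"dz":0.0333, "rz":-0.0389, "aperture":0.066}, {"dz":0.0667, "rz":-0.0667, "aperture":0.066}, {"dz":0.1167, "rz":-0.0667, "aperture":0.066}, {"dz":0.1667, "rz":-0.0667, "aperture":0.066}, {"dz":0.1667, "rz":-0.0667, "aperture":0.066}]' | python3 -m pendant
echo '[{"dz":0.0333, "aperture":0.066}, {"dz":0.0667, "aperture":0.066}, {"dz":0.0667, "aperture":0.066}]' | python3 -m pendant
python3 - <<'E'
from h import *
i=bot.camera_info("wrist");a=bot.camera("wrist");cv2.imwrite("pics/w2.png",a)
o=bot.get_obs();print(o["ee_pos"],o["tcp_rot"],totool([.4625,-.2438,.026]))
E
```

```text
time: 2.23
ee_pos: [0.4603, -0.2398, 0.1328]
tcp_rot: [179.8, -0.2, -163.7]
wrist_force: [0.7, 0.5, -0.3]
opening: 0.0662
grasp_force: 0.0
time: 2.65
ee_pos: [0.4603, -0.2397, 0.0832]
tcp_rot: [179.8, -0.2, -152.1]
wrist_force: [-1.2, 0.1, -0.9]
opening: 0.0659
grasp_force: 0.0
time: 2.9
ee_pos: [0.4611, -0.2402, 0.0646]
tcp_rot: [179.9, -0.1, -152.1]
wrist_force: [-0.4, -0.1, -0.2]
opening: 0.066
grasp_force: 0.0
[ 0.46132019 -0.2403127   0.06544974] [ 1.79933229e+02 -4.72678661e-02 -1.52068203e+02] [ 0.00055861 -0.00367967  0.03944595]
```

View pics/w2.png

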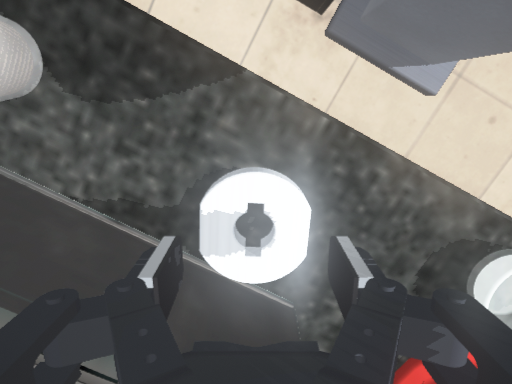

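Both flats are now upright in the image at columns 200 and 311, with the fingers centred on about 255. Re-measuring from close.

Run:
```python
from h import *
a=cv2.imread("pics/w2.png");i=bot.camera_info("wrist")
hsv=cv2.cvtColor(a,cv2.COLOR_BGR2HSV)
m=((hsv[...,2]>150)&(hsv[...,1]<60)).astype(np.uint8)*255
m[:, :190]=0;m[:,320:]=0;m[:165]=0;m[290:]=0
for r in ring(i,m):print(r, totool([*r[3],.026]),totool([*r[1],.026]))
o=bot.get_obs();print(i["extrinsics"][:3,3]-o["ee_pos"])
```

```text
(11592.0, array([ 0.4624, -0.2378]), array([6.90000e-02, 7.30000e-02, 1.45635e+02]), array([ 0.4599, -0.2416]), np.float64(23.2), array([4.72, 6.52]), array([256., 235.])) [ 0.0018252  -0.00051807  0.03945068] [-0.00216356  0.00166821  0.03944994]
[-0.0629355  -0.03319557  0.11747786]
```

To row units: 0.029 m / 0.3 = 0.0967, 0.024 m / 0.3 = 0.08.

```bash
echo '[{"dx":0.0017, "dy":-0.0017, "dz":0.0267, "aperture":0.066}, {"dx":0.0017, "dy":-0.0017, "dz":0.0533, "aperture":0.066}, {"dx":0.0017, "dy":-0.0017, "dz":0.08, "aperture":0.066}, {"dx":0.0017, "dy":-0.0017, "dz":0.0967, "aperture":0.066}]' | python3 -m pendant 
echo '[{"dz":0.0167, "aperture":0.066}, {"dz":0.0333, "aperture":0.066}, {"dz":0.0333, "aperture":0.066}]' | python3 -m pendant |grep -E "ee|wrist"
echo '[{"aperture":0.055}, {"aperture":0.055}, {"aperture":0.055}, {"aperture":0.055}, {"aperture":0.055}]' | python3 -m pendant 40
```

```text
time: 3.28
ee_pos: [0.4612, -0.2411, 0.036]
tcp_rot: [180.0, -0.0, -152.1]
wrist_force: [-0.1, -0.2, -0.2]
opening: 0.0657
grasp_force: 0.0
ee_pos: [0.4611, -0.241, 0.0261]
wrist_force: [0.2, 0.6, 0.3]
time: 3.95
ee_pos: [0.4617, -0.2413, 0.0274]
tcp_rot: [-180.0, 0.0, -152.1]
wrist_force: [0.9, -0.6, -0.9]
opening: 0.0586
grasp_force: 43.0
```

Gripped. I'll lift, swing toward the mill and look at it from the side.

To row units: -0.165 m / 0.3 = -0.55, -0.13 m / 0.3 = -0.4333.

```bash
echo '[{"dz":-0.0667, "aperture":0.055}, {"dz":-0.1667, "aperture":0.055}, {"dz":-0.3, "aperture":0.055}, {"dz":-0.4333, "aperture":0.055}, {"dz":-0.55, "aperture":0.055}]' | python3 -m pendant |grep -E "ee|wrist|open"
echo '[{"dx":-0.0333, "dy":0.0667, "rz":0.0389, "aperture":0.055}, {"dx":-0.0667, "dy":0.1333, "rz":0.0778, "aperture":0.055}, {"dx":-0.1133, "dy":0.2, "rz":0.1167, "aperture":0.055}, {"dx":-0.1133, "dy":0.2267, "rz":0.1556, "aperture":0.055}, {"dx":-0.1133, "dy":0.2267, "rz":0.1556, "aperture":0.055}]' | python3 -m pendant
cat > look.py <<'E'
from h import *
import sys,pickle
i=bot.camera_info("wrist");a=bot.camera("wrist");n=sys.argv[1]
cv2.imwrite(f"pics/{n}.png",a);pickle.dump(i,open(f"pics/{n}.pkl","wb"))
o=bot.get_obs();print(o["ee_pos"].round(4) if hasattr(o["ee_pos"],'round') else o["ee_pos"],o["tcp_rot"],o["time"])
E
python3 look.py w3
```

```text
ee_pos: [0.4614, -0.2411, 0.1948]
wrist_force: [0.2, 0.1, -0.6]
opening: 0.0588
time: 4.78
ee_pos: [0.4595, -0.1638, 0.1925]
tcp_rot: [180.0, 0.0, 179.7]
wrist_force: [0.6, -0.3, -0.9]
opening: 0.0588
grasp_force: 43.5
[ 0.4597 -0.1647  0.1925] [-1.79984362e+02  1.80909859e-02 -1.79868381e+02] 4.8333
```

View pics/w3.png

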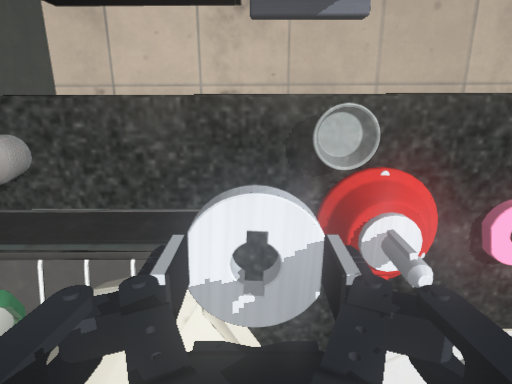

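The wrist view shows the held ring centred near (256,256), the seat at (391,243) and the spindle tip at about (424,275). I'll enlarge the spindle and measure.

Run:
```python
from h import *
import pickle
a=cv2.imread("pics/w3.png");i=pickle.load(open("pics/w3.pkl","rb"))
cv2.imwrite("pics/c3.png",cv2.resize(a[160:300,310:450],None,fx=4,fy=4,interpolation=cv2.INTER_CUBIC))
for n,uv,z in [("seat",(391,243),.045),("tip",(424,275),.105)]:print(n,ray(i,uv,z).round(4))
hsv=cv2.cvtColor(a,cv2.COLOR_BGR2HSV)
red=((hsv[...,1]>140)&((hsv[...,0]<8)|(hsv[...,0]>172))).astype(np.uint8)*255
red[:150]=0
c=max(cv2.findContours(red,0,2)[0],key=cv2.contourArea);h=cv2.convexHull(c)
t=bot.camera("top");ti=bot.camera_info("top");cv2.imwrite("pics/top1.png",t)
h2=cv2.cvtColor(t,cv2.COLOR_BGR2HSV);r2=((h2[...,1]>140)&((h2[...,0]<8)|(h2[...,0]>172))).astype(np.uint8)*255
r2[:, :230]=0;r2[:,300:]=0;r2[:145]=0;r2[205:]=0
c2=max(cv2.findContours(r2,0,2)[0],key=cv2.contourArea)
print("top red",cv2.minEnclosingCircle(c2),cv2.boundingRect(c2))
for z in(0,.02):print(ray(ti,cv2.minEnclosingCircle(c2)[0],z).round(4))
print(cv2.boundingRect(h))
# held ring
m=((hsv[...,2]>150)&(hsv[...,1]<40)).astype(np.uint8)*255
m[:,:188]=0;m[:,326:]=0;m[:180]=0;m[330:]=0
for r in ring(i,m,.180):print(r,totool([*r[3],.18]),totool([*r[1],.18]))
```

```text
seat [ 0.515  -0.0457  0.045 ]
tip [ 0.5107 -0.0468  0.105 ]
top red ((261.9285583496094, 175.5), 18.523391723632812) (246, 157, 35, 38)
[ 0.5233 -0.0442  0.    ]
[ 0.5204 -0.0434  0.02  ]
(321, 167, 117, 89)
(16389.5, array([ 0.4609, -0.1656]), array([6.0000e-02, 7.5000e-02, 6.3405e+01]), array([ 0.4596, -0.1634]), np.float64(179.5), array([4.92, 7.93]), array([250., 264.])) [0.00019606 0.0018993  0.01236264] [-0.0010955  -0.00030567  0.01236373]
```

View pics/c3.png

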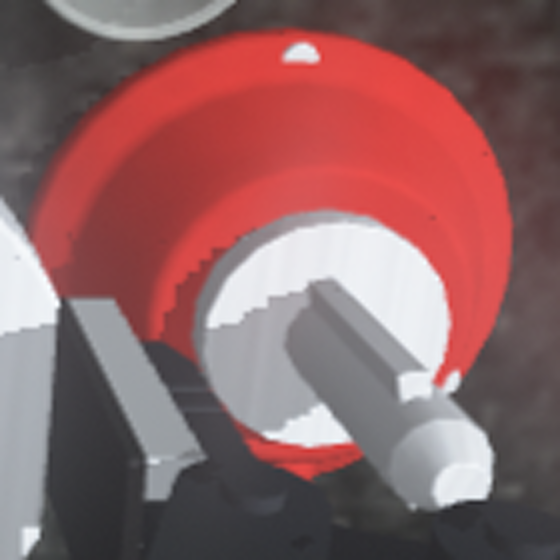

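The crop shows the seat centred at (325,332), the tip at (462,482) and the near fin at bottom (318,285) and top (415,374). So the fin line is a few degrees from world x.

Run:
```python
from h import *
import pickle
i=pickle.load(open("pics/w3.pkl","rb"))
f=lambda x,y,z:ray(i,(310+x/4-.4,160+y/4-.4),z)
S=f(325,332,.045);T=f(462,482,.105);A=S+(T-S)*44/60
for n,p,ax in(("bot",f(318,285,.045),S),("top",f(415,374,.089),A)):
    d=p-ax;print(n,p.round(4),ax.round(4),np.hypot(*d[:2]),np.degrees(np.arctan2(-d[1],-d[0])))
o=bot.get_obs();print(o["tcp_rot"],S,T,totool([*((S+T)/2)[:2],.15]))
```

```text
bot [ 0.5035 -0.0486  0.045 ] [ 0.5146 -0.0459  0.045 ] 0.011414629518377701 13.717066706517805
top [ 0.5021 -0.048   0.089 ] [ 0.5147 -0.0456  0.089 ] 0.012797605197143137 10.71840010787823
[-1.79980406e+02  1.48619086e-02 -1.79780463e+02] [ 0.51457897 -0.04586409  0.045     ] [ 0.51473061 -0.04551891  0.105     ] [-0.05530156  0.11940625  0.04233686]
```

Axis (.5147,-.0457), fins about 12°. Moving over the spindle with turn -12 and lowering to just above the fins.

To row units: 0.1194 m / 0.3 = 0.398, -0.0553 m / 0.3 = -0.1843, -12 degrees / 180 = -0.0667.

```bash
echo '[{"dx":-0.05, "dy":0.1167, "aperture":0.055}, {"dx":-0.1, "dy":0.2333, "rz":-0.0222, "aperture":0.055}, {"dx":-0.15, "dy":0.3333, "rz":-0.0444, "aperture":0.055}, {"dx":-0.1843, "dy":0.398, "rz":-0.0667, "aperture":0.055}, {"dx":-0.1843, "dy":0.398, "rz":-0.0667, "aperture":0.055}]' | python3 -m pendant |grep -E "ee|wrist|open"
echo '[{"dz":0.0667, "aperture":0.055}, {"dz":0.1333, "aperture":0.055}, {"dz":0.1667, "aperture":0.055}, {"dz":0.1833, "aperture":0.055}, {"dz":0.1833, "aperture":0.055}]' | python3 -m pendant
echo '[{"dz":0.0133, "aperture":0.055}, {"dz":0.0267, "aperture":0.055}, {"dz":0.04, "aperture":0.055}, {"dz":0.04, "aperture":0.055}, {"dz":0.04, "aperture":0.055}]' | python3 -m pendant
```

```text
ee_pos: [0.5168, -0.0437, 0.1917]
wrist_force: [1.0, -0.1, -2.3]
opening: 0.0587
time: 5.72
ee_pos: [0.5147, -0.0466, 0.1363]
tcp_rot: [180.0, -0.1, -168.1]
wrist_force: [-0.2, 0.5, -1.3]
opening: 0.0585
grasp_force: 43.6
time: 6.13
ee_pos: [0.5151, -0.0459, 0.1253]
tcp_rot: [180.0, -0.0, -168.1]
wrist_force: [-0.7, -0.0, -0.9]
opening: 0.0589
grasp_force: 43.6
```

To row units: 0.008 m / 0.3 = 0.0267, 0.006 m / 0.3 = 0.02.

```bash
echo '[{"dz":0.01, "aperture":0.055}, {"dz":0.02, "aperture":0.055}, {"dz":0.0267, "aperture":0.055}, {"dz":0.0267, "aperture":0.055}, {"dz":0.0267, "aperture":0.055}]' | python3 -m pendant|grep -E "ee|wrist"
echo '[{"dz":0.0033, "aperture":0.055}, {"dz":0.0067, "aperture":0.055}, {"dz":0.01, "aperture":0.055}, {"dz":0.01, "aperture":0.055}, {"dz":0.01, "aperture":0.055}]' | python3 -m pendant|grep -E "ee|wrist"
echo '[{"dz":0.0033, "aperture":0.055}, {"dz":0.0067, "aperture":0.055}, {"dz":0.01, "aperture":0.055}, {"dz":0.01, "aperture":0.055}, {"dz":0.01, "aperture":0.055}]' | python3 -m pendant|grep -E "ee|wrist"
```

```text
ee_pos: [0.5151, -0.0458, 0.1171]
wrist_force: [-0.0, 0.5, -1.5]
ee_pos: [0.5152, -0.0459, 0.1143]
wrist_force: [-0.2, -0.1, -0.7]
ee_pos: [0.5151, -0.0459, 0.1112]
wrist_force: [-0.6, -0.3, -1.6]
```

No contact below the fin tops, so the slots appear to be on the fins. Lowering on.

To row units: 0.006 m / 0.3 = 0.02, 0.004 m / 0.3 = 0.0133.

```bash
echo '[{"dz":0.0067, "aperture":0.055}, {"dz":0.0133, "aperture":0.055}, {"dz":0.02, "aperture":0.055}, {"dz":0.02, "aperture":0.055}]' | python3 -m pendant|grep -E "ee|wrist"
echo '[{"dz":0.0133, "aperture":0.055}, {"dz":0.0267, "aperture":0.055}, {"dz":0.04, "aperture":0.055}, {"dz":0.0533, "aperture":0.055}, {"dz":0.0533, "aperture":0.055}]' | python3 -m pendant|grep -E "ee|wrist"
echo '[{"dz":0.0133, "aperture":0.055}, {"dz":0.0267, "aperture":0.055}, {"dz":0.0367, "aperture":0.055}, {"dz":0.0433, "aperture":0.055}, {"dz":0.0433, "aperture":0.055}]' | python3 -m pendant|grep -E "ee|wrist"
```

```text
ee_pos: [0.5149, -0.0459, 0.1047]
wrist_force: [-1.4, 0.3, -1.1]
ee_pos: [0.5147, -0.0458, 0.0881]
wrist_force: [-0.1, 0.5, -1.6]
ee_pos: [0.5149, -0.0459, 0.0757]
wrist_force: [-0.3, -0.4, -1.3]
```

To row units: 0.003 m / 0.3 = 0.01, 0.002 m / 0.3 = 0.0067.

```bash
echo '[{"dz":0.0033, "aperture":0.055}, {"dz":0.0067, "aperture":0.055}, {"dz":0.01, "aperture":0.055}, {"dz":0.01, "aperture":0.055}]' | python3 -m pendant|grep -E "ee|wrist"
echo '[{"dz":0.0017, "aperture":0.055}, {"dz":0.0033, "aperture":0.055}, {"dz":0.0033, "aperture":0.055}]' | python3 -m pendant|grep -E "ee|wrist"
echo '[{"dz":0.0017, "aperture":0.055}, {"dz":0.0033, "aperture":0.055}, {"dz":0.0033, "aperture":0.055}]' | python3 -m pendant|grep -E "ee|wrist"
```

```text
ee_pos: [0.5151, -0.0459, 0.0732]
wrist_force: [-0.1, -0.5, -0.7]
ee_pos: [0.5152, -0.0459, 0.0724]
wrist_force: [-0.5, -0.6, -1.3]
ee_pos: [0.5152, -0.0459, 0.0717]
wrist_force: [-2.1, -1.1, 3.9]
```

Seated: contact at TCP .0715, so the underside is at .045. Releasing, lifting, and flying to the brass ring.

To row units: 0.174 m / 0.3 = 0.58, 0.0866 m / 0.3 = 0.2887.

```bash
echo '[{"aperture":0.07}, {"aperture":0.07}, {"aperture":0.07}]' | python3 -m pendant
echo '[{"dz":-0.05, "aperture":0.07}, {"dz":-0.1333, "aperture":0.07}, {"dz":-0.2333, "aperture":0.07}, {"dz":-0.35, "aperture":0.07}, {"dz":-0.45, "aperture":0.07}]' | python3 -m pendant|grep -E "ee|wrist"
echo '[{"dx":-0.1983, "dy":0.58, "aperture":0.06}, {"dx":-0.1983, "dy":0.58, "aperture":0.06}, {"dx":-0.1983, "dy":0.58, "aperture":0.06}, {"dx":-0.1983, "dy":0.58, "aperture":0.06}, {"dx":-0.1983, "dy":0.58, "aperture":0.06}]' | python3 -m pendant|grep -E "ee|wrist"
echo '[{"dx":-0.1983, "dy":0.58, "aperture":0.06}, {"dx":-0.1983, "dy":0.58, "aperture":0.06}, {"dx":-0.1983, "dy":0.58, "aperture":0.06}, {"dx":-0.1983, "dy":0.58, "aperture":0.06}, {"dx":-0.1983, "dy":0.58, "aperture":0.06}]' | python3 -m pendant|grep -E "ee|wrist"
echo '[{"dx":-0.099, "dy":0.2887, "aperture":0.06}, {"dx":-0.099, "dy":0.2887, "aperture":0.06}, {"dx":-0.099, "dy":0.2887, "dz":0.0667, "aperture":0.06}, {"dx":-0.099, "dy":0.2887, "dz":0.1333, "aperture":0.06}, {"dx":-0.099, "dy":0.2887, "dz":0.1333, "aperture":0.06}]' | python3 -m pendant
python3 look.py w4
python3 - <<'E'
from h import *
import pickle
a=cv2.imread("pics/w4.png");i=pickle.load(open("pics/w4.pkl","rb"))
hsv=cv2.cvtColor(a,cv2.COLOR_BGR2HSV)
m=((hsv[...,0]>15)&(hsv[...,0]<32)&(hsv[...,1]>110)&(hsv[...,2]>80)).astype(np.uint8)*255
cv2.imwrite("pics/m4.png",m)
for r in ring(i,m):print(r,totool([*r[1],.026]))
E
```

```text
time: 9.63
ee_pos: [0.5152, -0.0459, 0.0711]
tcp_rot: [-180.0, 0.0, -168.1]
wrist_force: [0.6, -0.4, -0.4]
opening: 0.07
grasp_force: 0.0
ee_pos: [0.5151, -0.0459, 0.2081]
wrist_force: [-0.2, 0.2, 0.1]
ee_pos: [0.5375, 0.1408, 0.2059]
wrist_force: [0.5, -1.2, 0.6]
ee_pos: [0.5593, 0.3238, 0.2051]
wrist_force: [1.6, -0.8, 0.0]
time: 11.3
ee_pos: [0.5695, 0.4105, 0.1607]
tcp_rot: [-179.8, -0.4, -168.0]
wrist_force: [-0.8, -1.8, -1.2]
opening: 0.0598
grasp_force: 0.0
[0.5698 0.4099 0.1633] [-179.8809367    -0.26405102 -168.0282022 ] 11.35
(3141.0, array([0.5698, 0.4156]), array([5.1000e-02, 5.6000e-02, 7.5978e+01]), array([0.5687, 0.4153]), np.float64(152.7), array([4.86, 6.98]), array([262., 184.])) [-0.001803    0.00590443  0.13727296]
```

View pics/w4.png

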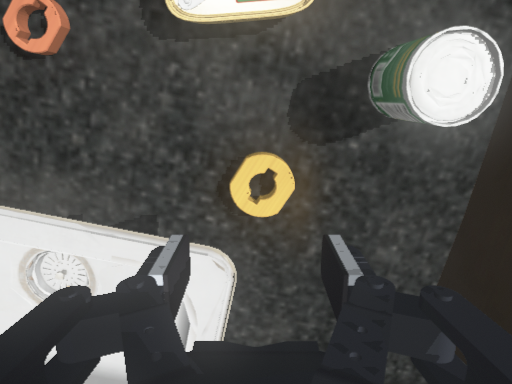

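Brass ring at (262,185), slot direction about 152°, with free space around it and copper at (36,22). Turning +39 and descending.

To row units: 0.09 m / 0.3 = 0.3, 0.08 m / 0.3 = 0.2667, 35 degrees / 180 = 0.1944.

```bash
echo '[{"dx":-0.0067, "dy":0.02, "dz":0.0667, "rz":0.0389, "aperture":0.056}, {"dx":-0.0067, "dy":0.02, "dz":0.1333, "rz":0.0778, "aperture":0.056}, {"dx":-0.0067, "dy":0.02, "dz":0.2, "rz":0.1167, "aperture":0.056}, {"dx":-0.0067, "dy":0.02, "dz":0.2667, "rz":0.1556, "aperture":0.056}, {"dx":-0.0067, "dy":0.02, "dz":0.3, "rz":0.1944, "aperture":0.056}]' | python3 -m pendant|grep -E "ee|wrist"
echo '[{"dz":0.01, "rz":0.025, "aperture":0.056}, {"dz":0.01, "rz":0.025, "aperture":0.056}, {"dz":0.01, "rz":0.025, "aperture":0.056}]' | python3 -m pendant
python3 look.py w5
python3 - <<'E'
from h import *
import pickle
a=cv2.imread("pics/w5.png");i=pickle.load(open("pics/w5.pkl","rb"))
hsv=cv2.cvtColor(a,cv2.COLOR_BGR2HSV)
m=((hsv[...,0]>15)&(hsv[...,0]<32)&(hsv[...,1]>110)&(hsv[...,2]>80)).astype(np.uint8)*255
for r in ring(i,m):print(r,totool([*r[1],.026]),totool([*r[3],.026]))
c=max(cv2.findContours(m,0,2)[0],key=cv2.contourArea);x,y,w,h=cv2.boundingRect(c);print(x,y,w,h)
p=c[:,0].astype(float);mid=p[(p[:,1]>y+.4*h)&(p[:,1]<y+.6*h)]
for s in(mid[mid[:,0]<x+w/2],mid[mid[:,0]>x+w/2]):print(np.polyfit(s[:,1],s[:,0],1))
E
```

```text
ee_pos: [0.5714, 0.4153, 0.0754]
wrist_force: [-0.4, -0.2, -2.0]
time: 12.02
ee_pos: [0.572, 0.416, 0.0749]
tcp_rot: [179.9, 0.0, 152.5]
wrist_force: [-0.2, -0.1, 0.6]
opening: 0.0562
grasp_force: 0.0
[0.5722 0.4162 0.0751] [1.79898768e+02 5.17625810e-02 1.52568009e+02] 12.0667
(6444.0, array([0.5694, 0.4166]), array([5.0000e-02, 5.7000e-02, 6.6377e+01]), array([0.5677, 0.4172]), np.float64(162.2), array([4.62, 6.51]), array([255., 215.])) [ 0.00267216 -0.00102827  0.049116  ] [ 0.00445742 -0.00127892  0.04911394]
210 169 89 93
[1.73666288e-01 1.74959137e+02]
[4.88721805e-02 2.85842105e+02]
```

Run:
```python
from h import *
import pickle
i=pickle.load(open("pics/w5.pkl","rb"))
for uv,z,s in(((255,262),.014,.027),((255,169),0.,-.027)):
    t=totool([*ray(i,uv,z)[:2],.026]);print(t,t[0]+s)
```

```text
[-0.02616803 -0.0009535   0.04914219] 0.0008319679917892404
[ 0.02751838 -0.00088994  0.0490938 ] 0.0005183758698244813
```

To row units: 0.0485 m / 0.3 = 0.1617, -0.0009 m / 0.3 = -0.003.

```bash
echo '[{"dx":0.0023, "dy":-0.003, "dz":0.04, "aperture":0.056}, {"dx":0.0023, "dy":-0.003, "dz":0.08, "aperture":0.056}, {"dx":0.0023, "dy":-0.003, "dz":0.12, "aperture":0.056}, {"dx":0.0023, "dy":-0.003, "dz":0.1467, "aperture":0.056}, {"dx":0.0023, "dy":-0.003, "dz":0.1617, "aperture":0.056}]' | python3 -m pendant|grep -E "ee|wrist"
echo '[{"aperture":0.043}, {"aperture":0.043}, {"aperture":0.043}, {"aperture":0.043}, {"aperture":0.043}]' | python3 -m pendant 40
```

```text
ee_pos: [0.5696, 0.4153, 0.0222]
wrist_force: [-0.2, -0.0, 0.1]
time: 12.9
ee_pos: [0.5706, 0.4159, 0.0252]
tcp_rot: [180.0, 0.0, 152.4]
wrist_force: [0.8, -0.3, -0.9]
opening: 0.048
grasp_force: 41.0
```

To row units: -0.17 m / 0.3 = -0.5667, -0.13 m / 0.3 = -0.4333.

```bash
echo '[{"dz":-0.0667, "aperture":0.043}, {"dz":-0.1667, "aperture":0.043}, {"dz":-0.3, "aperture":0.043}, {"dz":-0.4333, "aperture":0.043}, {"dz":-0.5667, "aperture":0.043}]' | python3 -m pendant |grep -E "ee|wrist|open"
echo '[{"dx":-0.04, "dy":-0.1067, "aperture":0.043}, {"dx":-0.0867, "dy":-0.2267, "aperture":0.043}, {"dx":-0.1333, "dy":-0.3467, "aperture":0.043}, {"dx":-0.1767, "dy":-0.4633, "aperture":0.043}, {"dx":-0.22, "dy":-0.58, "aperture":0.043}]' | python3 -m pendant |grep -E "ee|wrist|open"
echo '[{"dx":-0.0433, "dy":-0.1167, "aperture":0.043}, {"dx":-0.0867, "dy":-0.2333, "aperture":0.043}, {"dx":-0.1333, "dy":-0.35, "aperture":0.043}, {"dx":-0.1767, "dy":-0.4667, "aperture":0.043}, {"dx":-0.22, "dy":-0.58, "aperture":0.043}]' | python3 -m pendant |grep -E "ee|wrist|open"
echo '[{"dx":-0.04, "dy":-0.1067, "rz":-0.0389, "aperture":0.043}, {"dx":-0.0733, "dy":-0.1933, "rz":-0.0778, "aperture":0.043}, {"dx":-0.0933, "dy":-0.2533, "rz":-0.1167, "aperture":0.043}, {"dx":-0.1077, "dy":-0.2903, "rz":-0.1556, "aperture":0.043}, {"dx":-0.1077, "dy":-0.2903, "rz":-0.1944, "aperture":0.043}]' | python3 -m pendant |grep -E "ee|wrist|open"
echo '[{"rz":-0.025, "aperture":0.043}, {"rz":-0.025, "aperture":0.043}, {"rz":-0.025, "aperture":0.043}]' | python3 -m pendant
python3 - <<'E'
from h import *
print(totool([.5150,-.0459,.125]))
E
```

```text
ee_pos: [0.5701, 0.4156, 0.1968]
wrist_force: [1.0, 0.5, -0.0]
opening: 0.048
ee_pos: [0.548, 0.2295, 0.1951]
wrist_force: [1.1, -0.2, -0.5]
opening: 0.0477
ee_pos: [0.5258, 0.0446, 0.1953]
wrist_force: [0.4, -0.1, -1.7]
opening: 0.0481
ee_pos: [0.5144, -0.0481, 0.1953]
wrist_force: [-0.4, 0.1, -1.4]
opening: 0.0482
time: 14.82
ee_pos: [0.5147, -0.0459, 0.1951]
tcp_rot: [-180.0, 0.0, -168.2]
wrist_force: [-0.6, -0.1, -0.8]
opening: 0.048
grasp_force: 41.4
[-2.24506231e-04 -2.58061271e-05  7.00757319e-02]
```

To row units: 0.062 m / 0.3 = 0.2067, 0.055 m / 0.3 = 0.1833.

```bash
echo '[{"dz":0.0667, "aperture":0.043}, {"dz":0.1333, "aperture":0.043}, {"dz":0.1833, "aperture":0.043}, {"dz":0.2067, "aperture":0.043}, {"dz":0.2067, "aperture":0.043}]' | python3 -m pendant |grep -E "ee|wrist"
echo '[{"dz":0.01, "aperture":0.043}, {"dz":0.02, "aperture":0.043}, {"dz":0.03, "aperture":0.043}, {"dz":0.03, "aperture":0.043}, {"dz":0.03, "aperture":0.043}]' | python3 -m pendant |grep -E "ee|wrist"
echo '[{"dz":0.01, "aperture":0.043}, {"dz":0.02, "aperture":0.043}, {"dz":0.0233, "aperture":0.043}, {"dz":0.0233, "aperture":0.043}]' | python3 -m pendant|grep -E "ee|wrist"
echo '[{"dz":0.0033, "aperture":0.043}, {"dz":0.0067, "aperture":0.043}, {"dz":0.01, "aperture":0.043}, {"dz":0.01, "aperture":0.043}]' | python3 -m pendant|grep -E "ee|wrist"
echo '[{"dz":0.0033, "aperture":0.043}, {"dz":0.0067, "aperture":0.043}, {"dz":0.01, "aperture":0.043}, {"dz":0.01, "aperture":0.043}]' | python3 -m pendant|grep -E "ee|wrist"
```

```text
ee_pos: [0.514, -0.0456, 0.1313]
wrist_force: [-0.7, 0.7, -0.5]
ee_pos: [0.5148, -0.0459, 0.124]
wrist_force: [0.1, -0.5, -1.7]
ee_pos: [0.5145, -0.0458, 0.1163]
wrist_force: [-0.0, -0.3, -1.2]
ee_pos: [0.5147, -0.0459, 0.1136]
wrist_force: [-0.4, -0.1, -1.4]
ee_pos: [0.5147, -0.0458, 0.1105]
wrist_force: [0.1, 0.1, -0.9]
```

The manual's scale: shifts go in shares of 300 mm and turns go in shares of 180 degrees. Converting my numbers, 0.006 m / 0.3 = 0.02, 0.004 m / 0.3 = 0.0133.

```bash
echo '[{"dz":0.0067, "aperture":0.043}, {"dz":0.0133, "aperture":0.043}, {"dz":0.02, "aperture":0.043}, {"dz":0.02, "aperture":0.043}]' | python3 -m pendant |grep -E "ee|wrist"
echo '[{"dz":0.01, "aperture":0.043}, {"dz":0.02, "aperture":0.043}, {"dz":0.03, "aperture":0.043}, {"dz":0.0417, "aperture":0.043}, {"dz":0.0417, "aperture":0.043}]' | python3 -m pendant |grep -E "ee|wrist"
echo '[{"dz":0.0033, "aperture":0.043}, {"dz":0.0067, "aperture":0.043}, {"dz":0.01, "aperture":0.043}, {"dz":0.01, "aperture":0.043}]' | python3 -m pendant|grep -E "ee|wrist"
echo '[{"dz":0.0017, "aperture":0.043}, {"dz":0.0033, "aperture":0.043}, {"dz":0.005, "aperture":0.043}, {"dz":0.005, "aperture":0.043}]' | python3 -m pendant|grep -E "ee|wrist"
```

```text
ee_pos: [0.5145, -0.0458, 0.1042]
wrist_force: [-0.2, -0.3, -0.5]
ee_pos: [0.5144, -0.0458, 0.0914]
wrist_force: [0.7, -0.2, -1.6]
ee_pos: [0.5147, -0.0459, 0.0892]
wrist_force: [0.6, -0.1, -0.7]
ee_pos: [0.5147, -0.0459, 0.0877]
wrist_force: [0.1, 0.2, -0.9]
```

To row units: 0.001 m / 0.3 = 0.0033, 0.0005 m / 0.3 = 0.0017.

```bash
echo '[{"dz":0.0017, "aperture":0.043}, {"dz":0.0033, "aperture":0.043}, {"dz":0.0033, "aperture":0.043}]' | python3 -m pendant|grep -E "ee|wrist"
echo '[{"dz":0.0017, "aperture":0.043}, {"dz":0.0033, "aperture":0.043}, {"dz":0.0033, "aperture":0.043}]' | python3 -m pendant|grep -E "ee|wrist"
```

```text
ee_pos: [0.5147, -0.0458, 0.0867]
wrist_force: [0.4, -0.0, -1.3]
ee_pos: [0.5147, -0.0459, 0.0857]
wrist_force: [0.6, 0.2, -1.8]
```

To row units: 0.001 m / 0.3 = 0.0033, 0.0005 m / 0.3 = 0.0017.

```bash
echo '[{"dz":0.0017, "aperture":0.043}, {"dz":0.0033, "aperture":0.043}, {"dz":0.0033, "aperture":0.043}]' | python3 -m pendant|grep -E "ee|wrist"
echo '[{"dz":0.001, "aperture":0.043}, {"dz":0.0017, "aperture":0.043}, {"dz":0.0017, "aperture":0.043}]' | python3 -m pendant|grep -E "ee|wrist"
```

```text
ee_pos: [0.5147, -0.0459, 0.0847]
wrist_force: [-0.1, 0.4, -1.3]
ee_pos: [0.5148, -0.0459, 0.0842]
wrist_force: [-0.2, 0.8, -1.3]
```

To row units: 0.0005 m / 0.3 = 0.0017.

```bash
echo '[{"dz":0.0017, "aperture":0.043}, {"dz":0.0017, "aperture":0.043}]' | python3 -m pendant|grep -E "ee|wrist"
echo '[{"dz":0.0017, "aperture":0.043}, {"dz":0.0017, "aperture":0.043}]' | python3 -m pendant|grep -E "ee|wrist"
```

```text
ee_pos: [0.5147, -0.0459, 0.0837]
wrist_force: [0.2, -0.7, -1.0]
ee_pos: [0.5147, -0.0459, 0.0832]
wrist_force: [0.1, -0.1, -0.6]
```

To row units: 0.0005 m / 0.3 = 0.0017.

```bash
echo '[{"dz":0.0017, "aperture":0.043}, {"dz":0.0017, "aperture":0.043}]' | python3 -m pendant|grep -E "ee|wrist|open"
echo '[{"dz":0.0017, "aperture":0.043}, {"dz":0.0017, "aperture":0.043}]' | python3 -m pendant|grep -E "ee|wrist"
```

```text
ee_pos: [0.5147, -0.0459, 0.0827]
wrist_force: [-0.3, -0.2, -1.0]
opening: 0.0483
ee_pos: [0.5147, -0.0458, 0.0822]
wrist_force: [-0.5, 0.6, -1.3]
```

To row units: 0.0005 m / 0.3 = 0.0017.

```bash
echo '[{"dz":0.0017, "aperture":0.043}, {"dz":0.0017, "aperture":0.043}]' | python3 -m pendant|grep -E "ee|wrist|open"
echo '[{"dz":0.0017, "aperture":0.043}, {"dz":0.0017, "aperture":0.043}]' | python3 -m pendant|grep -E "ee|wrist|time"
python3 - <<'E'
from h import *
i=bot.camera_info("wrist");a=bot.camera("wrist");cv2.imwrite("pics/w6.png",cv2.resize(a[130:384,120:390],None,fx=2,fy=2))
E
```

```text
ee_pos: [0.5147, -0.0459, 0.0817]
wrist_force: [0.3, -0.6, -0.8]
opening: 0.0481
time: 20.07
ee_pos: [0.5148, -0.0459, 0.0815]
wrist_force: [-1.5, 0.1, 1.7]
```

View pics/w6.png

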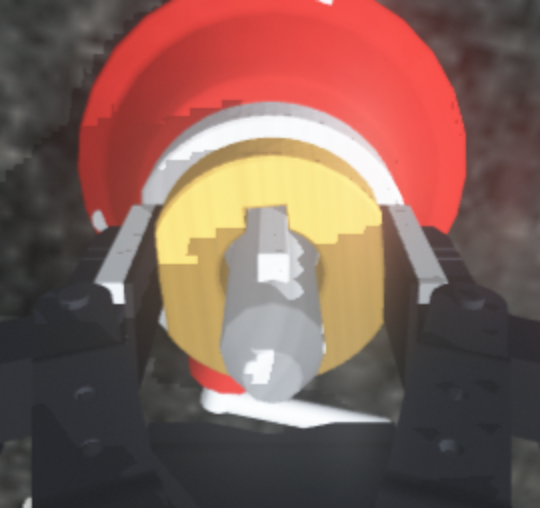

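The view shows the brass ring flat on the steel one with a fin in its slot. Wrist force has risen about 2.7 N, so it is in contact. That was my 10th picture; from here I go by numbers. I'll press a touch, release and lift.

To row units: 0.0004 m / 0.3 = 0.0013.

```bash
echo '[{"dz":0.0013, "aperture":0.043}, {"dz":0.0013, "aperture":0.043}]' | python3 -m pendant|grep -E "ee|wrist"
echo '[{"aperture":0.058}, {"aperture":0.058}, {"aperture":0.058}]' | python3 -m pendant|grep -E "ee|open|wrist"
echo '[{"dz":-0.05, "aperture":0.058}, {"dz":-0.1333, "aperture":0.058}, {"dz":-0.2333, "aperture":0.058}, {"dz":-0.3333, "aperture":0.058}, {"dz":-0.4, "aperture":0.058}]' | python3 -m pendant|grep -E "ee|wrist"
cat > cop.py <<'E'
from h import *
import pickle,sys
a=cv2.imread(f"pics/{sys.argv[1]}.png");i=pickle.load(open(f"pics/{sys.argv[1]}.pkl","rb"))
hsv=cv2.cvtColor(a,cv2.COLOR_BGR2HSV)
m=((hsv[...,0]>3)&(hsv[...,0]<14)&(hsv[...,1]>90)&(hsv[...,2]>70)).astype(np.uint8)*255
for r in ring(i,m):print(r,totool([*r[1],.026]),totool([*r[3],.026]))
c=max(cv2.findContours(m,0,2)[0],key=cv2.contourArea);x,y,w,h=cv2.boundingRect(c);print(x,y,w,h)
for uv,z,s in(((x+w/2,y+h-1),.014,.021),((x+w/2,y),0.,-.021)):
    t=totool([*ray(i,uv,z)[:2],.026]);print(t,t[0]+s)
E
python3 cop.py w4
```

```text
ee_pos: [0.5148, -0.0459, 0.0811]
wrist_force: [-2.5, 0.2, 2.9]
ee_pos: [0.5148, -0.0458, 0.0808]
wrist_force: [0.5, -0.3, 1.0]
opening: 0.0576
ee_pos: [0.5151, -0.0459, 0.2037]
wrist_force: [-0.1, 0.9, 0.6]
(2876.5, array([0.4864, 0.2295]), array([ 0.038,  0.048, 14.033]), array([0.4847, 0.2298]), np.float64(164.7), array([3.56, 5.81]), array([36., 25.])) [-0.02842367  0.27551672  0.17758858] [-0.02682245  0.27616176  0.17758443]
2 0 68 55
[-0.04761195  0.27177288  0.17763564] -0.026611951120501628
[-0.00815836  0.26985105  0.17754546] -0.029158360547661785
```

```bash
echo '[{"dx":-0.0533, "dy":0.5433, "aperture":0.05}, {"dx":-0.0533, "dy":0.5433, "aperture":0.05}, {"dx":-0.0533, "dy":0.5433, "aperture":0.05}, {"dx":-0.0533, "dy":0.5433, "aperture":0.05}, {"dx":-0.0533, "dy":0.5433, "aperture":0.05}]' | python3 -m pendant|grep -E "ee|wrist"
echo '[{"dx":-0.0333, "dy":0.3633, "dz":0.0667, "aperture":0.05}, {"dx":-0.0333, "dy":0.3633, "dz":0.1333, "aperture":0.05}, {"dx":-0.0333, "dy":0.3633, "dz":0.2, "aperture":0.05}, {"dx":-0.0333, "dy":0.3633, "dz":0.2667, "aperture":0.05}, {"dx":-0.0333, "dy":0.3633, "dz":0.2667, "aperture":0.05}]' | python3 -m pendant|grep -E "ee|wrist"
python3 look.py w7; python3 cop.py w7
```

```text
ee_pos: [0.4958, 0.1222, 0.2008]
wrist_force: [0.4, -0.3, 0.2]
ee_pos: [0.4815, 0.2261, 0.1157]
wrist_force: [-0.6, -0.4, -0.8]
[0.4825 0.2254 0.1187] [-179.92810165   -0.26559635 -167.98008718] 21.8333
(2704.0, array([0.4829, 0.2248]), array([3.9000e-02, 4.5000e-02, 7.6752e+01]), array([0.4817, 0.2247]), np.float64(147.1), array([4.64, 6.7 ]), array([253., 201.])) [-0.00068336 -0.00058936  0.09265622] [ 0.00051114 -0.00043726  0.09266157]
223 170 61 62
[-0.02251373 -0.00032169  0.09255469] -0.0015137333895522097
[ 0.01886987 -0.00038878  0.09274661] -0.0021301278535204304
```

Run:
```python
from h import *
import pickle
a=cv2.imread("pics/w7.png");i=pickle.load(open("pics/w7.pkl","rb"))
hsv=cv2.cvtColor(a,cv2.COLOR_BGR2HSV)
print([np.median(hsv[190:215,x0:x1],axis=(0,1)) for x0,x1 in((228,240),(268,280))])
for vmin in(70,110,140):
    m=((hsv[...,0]>3)&(hsv[...,0]<14)&(hsv[...,1]>90)&(hsv[...,2]>vmin)).astype(np.uint8)*255
    c=max(cv2.findContours(m,0,1)[0],key=cv2.contourArea)
    E=np.array([ray(i,p[0],.014)[:2] for p in c])
    for t in range(20,90,10):
        pr=E@[np.cos(np.radians(t)),np.sin(np.radians(t))];print(t,round(np.ptp(pr)*1e3,1),end='  ')
    print()
```

```text
[array([  9., 134., 220.]), array([  9., 133., 222.])]
20 44.7  30 44.4  40 43.6  50 41.8  60 38.8  70 38.8  80 40.8  
20 44.1  30 43.7  40 42.9  50 41.2  60 38.2  70 38.0  80 40.2  
20 42.7  30 41.9  40 41.1  50 39.5  60 36.9  70 37.3  80 39.7
```

To row units: 0.042 m / 0.3 = 0.14, -0.0015 m / 0.3 = -0.005, 35 degrees / 180 = 0.1944.

```bash
echo '[{"dx":-0.005, "dy":-0.0017, "dz":0.0333, "rz":0.0389, "aperture":0.045}, {"dx":-0.005, "dy":-0.0017, "dz":0.0667, "rz":0.0778, "aperture":0.045}, {"dx":-0.005, "dy":-0.0017, "dz":0.1, "rz":0.1167, "aperture":0.045}, {"dx":-0.005, "dy":-0.0017, "dz":0.1333, "rz":0.1556, "aperture":0.045}, {"dx":-0.005, "dy":-0.0017, "dz":0.14, "rz":0.1944, "aperture":0.045}]' | python3 -m pendant|grep -E "ee|wrist"
echo '[{"rz":0.0222, "aperture":0.045}, {"rz":0.0222, "aperture":0.045}, {"rz":0.0222, "aperture":0.045}]' | python3 -m pendant|grep -E "ee|rot|open"
python3 look.py w8; python3 cop.py w8
python3 - <<'E'
from h import *
import pickle
a=cv2.imread("pics/w8.png")
hsv=cv2.cvtColor(a,cv2.COLOR_BGR2HSV)
m=((hsv[...,0]>3)&(hsv[...,0]<14)&(hsv[...,1]>90)&(hsv[...,2]>140)).astype(np.uint8)*255
c=max(cv2.findContours(m,0,1)[0],key=cv2.contourArea);x,y,w,h=cv2.boundingRect(c);p=c[:,0].astype(float)
mid=p[(p[:,1]>y+.4*h)&(p[:,1]<y+.65*h)]
for s in(mid[mid[:,0]<x+w/2],mid[mid[:,0]>x+w/2]):print(np.polyfit(s[:,1],s[:,0],1)[0],s[:,0].mean())
E
```

```text
ee_pos: [0.4861, 0.2243, 0.0796]
wrist_force: [-0.3, -0.2, -0.5]
ee_pos: [0.4866, 0.2249, 0.0807]
tcp_rot: [179.9, 0.1, 153.0]
opening: 0.0448
[0.4864 0.225  0.0804] [1.79915255e+02 7.38854328e-02 1.53030984e+02] 22.55
(3719.5, array([0.4829, 0.2259]), array([3.8000e-02, 4.6000e-02, 6.3399e+01]), array([0.4815, 0.2265]), np.float64(154.5), array([4.73, 6.55]), array([255., 210.])) [ 0.00362263 -0.00088142  0.05442738] [ 0.00514249 -0.00098158  0.05442527]
223 174 63 73
[-0.01871074 -0.00105091  0.05445593] 0.0022892574418597288
[ 0.02286931 -0.0009929   0.0544024 ] 0.0018693135958304623
0.033023735810111546 225.11111111111111
-5.938626072033818e-16 285.0
```

To row units: 0.05 m / 0.3 = 0.1667, 0.002 m / 0.3 = 0.0067.

```bash
echo '[{"dx":0.0067, "dy":-0.0033, "dz":0.04, "aperture":0.045}, {"dx":0.0067, "dy":-0.0033, "dz":0.08, "aperture":0.045}, {"dx":0.0067, "dy":-0.0033, "dz":0.12, "aperture":0.045}, {"dx":0.0067, "dy":-0.0033, "dz":0.1533, "aperture":0.045}, {"dx":0.0067, "dy":-0.0033, "dz":0.1667, "aperture":0.045}]' | python3 -m pendant|grep -E "ee|wrist"
echo '[{"dz":0.0067, "aperture":0.045}, {"dz":0.0133, "aperture":0.045}, {"dz":0.0133, "aperture":0.045}]' | python3 -m pendant|grep -E "ee|wrist"
echo '[{"aperture":0.031}, {"aperture":0.031}, {"aperture":0.031}, {"aperture":0.031}, {"aperture":0.031}]' | python3 -m pendant 40
echo '[{"dz":-0.0667, "aperture":0.031}, {"dz":-0.2, "aperture":0.031}, {"dz":-0.3333, "aperture":0.031}, {"dz":-0.4667, "aperture":0.031}, {"dz":-0.5667, "aperture":0.031}]' | python3 -m pendant |grep -E "ee|wrist|open"
echo '[{"aperture":0.031}, {"aperture":0.031}]' | python3 -m pendant
python3 - <<'E'
from h import *
print(totool([.5149,-.0459,.195]))
E
```

```text
ee_pos: [0.4821, 0.225, 0.0262]
wrist_force: [0.3, -0.1, 0.2]
ee_pos: [0.4833, 0.2255, 0.0247]
wrist_force: [0.2, 0.3, 0.5]
time: 23.63
ee_pos: [0.4837, 0.2256, 0.0255]
tcp_rot: [180.0, 0.0, 152.9]
wrist_force: [-0.0, 0.4, 3.7]
opening: 0.0351
grasp_force: 41.1
ee_pos: [0.4834, 0.2255, 0.1982]
wrist_force: [0.2, 0.6, -0.5]
opening: 0.0351
time: 24.22
ee_pos: [0.484, 0.2258, 0.1965]
tcp_rot: [179.9, 0.1, 152.9]
wrist_force: [0.1, -0.1, -1.9]
opening: 0.0346
grasp_force: 40.6
[-0.15112952 -0.22790175  0.00120462]
```

To row units: -0.165 m / 0.3 = -0.55, -0.11 m / 0.3 = -0.3667.

```bash
echo '[{"dx":-0.0733, "dy":-0.11, "aperture":0.031}, {"dx":-0.1467, "dy":-0.22, "aperture":0.031}, {"dx":-0.22, "dy":-0.33, "aperture":0.031}, {"dx":-0.2933, "dy":-0.44, "aperture":0.031}, {"dx":-0.3667, "dy":-0.55, "aperture":0.031}]' | python3 -m pendant |grep -E "ee|wrist|open"
echo '[{"dx":-0.0667, "dy":-0.1, "rz":-0.0389, "aperture":0.031}, {"dx":-0.1067, "dy":-0.1667, "rz":-0.0778, "aperture":0.031}, {"dx":-0.1367, "dy":-0.21, "rz":-0.1167, "aperture":0.031}, {"dx":-0.1367, "dy":-0.21, "rz":-0.1556, "aperture":0.031}, {"dx":-0.1367, "dy":-0.21, "rz":-0.1944, "aperture":0.031}]' | python3 -m pendant |grep -E "ee|wrist|open"
echo '[{"rz":-0.0222, "aperture":0.031}, {"rz":-0.0222, "aperture":0.031}, {"rz":-0.0222, "aperture":0.031}, {"rz":-0.0222, "aperture":0.031}]' | python3 -m pendant
python3 look.py w9
python3 - <<'E'
from h import *
import pickle
print(totool([.5149,-.0459,.125]))
a=cv2.imread("pics/w9.png");i=pickle.load(open("pics/w9.pkl","rb"))
hsv=cv2.cvtColor(a,cv2.COLOR_BGR2HSV)
m=((hsv[...,0]>3)&(hsv[...,0]<14)&(hsv[...,1]>90)&(hsv[...,2]>70)).astype(np.uint8)*255
z=bot.get_obs()["ee_pos"][2]-.0255
c=max(cv2.findContours(m,0,2)[0],key=cv2.contourArea);x,y,w,h=cv2.boundingRect(c);print(x,y,w,h)
for uv,zz,s in(((x+w/2,y+h-1),z+.014,.021),((x+w/2,y),z,-.021)):
    t=totool([*ray(i,uv,zz)[:2],.026]);print(t[:2],t[0]+s)
E
```

```text
ee_pos: [0.5053, 0.0268, 0.1928]
wrist_force: [0.9, 0.4, -0.6]
opening: 0.0346
ee_pos: [0.5133, -0.0475, 0.1926]
wrist_force: [-0.0, 1.1, -0.9]
opening: 0.0348
time: 25.38
ee_pos: [0.5137, -0.0462, 0.1939]
tcp_rot: [180.0, -0.1, -168.2]
wrist_force: [-0.2, 0.0, -0.5]
opening: 0.035
grasp_force: 40.5
[ 0.5138 -0.0461  0.1942] [ 1.79982379e+02 -5.86231261e-02 -1.68176674e+02] 25.4333
[-1.21554796e-03 -3.43116955e-05  6.91637239e-02]
214 210 83 96
[-2.03232796e-02  8.08657523e-05] 0.0006767203802737383
[0.01983245 0.00012553] -0.001167550307845551
```

To row units: 0.062 m / 0.3 = 0.2067, -0.001 m / 0.3 = -0.0033.

```bash
echo '[{"dx":-0.0033, "dz":0.0667, "aperture":0.031}, {"dx":-0.0033, "dz":0.1333, "aperture":0.031}, {"dx":-0.0033, "dz":0.1833, "aperture":0.031}, {"dx":-0.0033, "dz":0.2067, "aperture":0.031}, {"dx":-0.0033, "dz":0.2067, "aperture":0.031}]' | python3 -m pendant |grep -E "ee|wrist"
echo '[{"dz":0.01, "aperture":0.031}, {"dz":0.02, "aperture":0.031}, {"dz":0.03, "aperture":0.031}, {"dz":0.03, "aperture":0.031}, {"dz":0.03, "aperture":0.031}]' | python3 -m pendant |grep -E "ee|wrist"
echo '[{"dz":0.01, "aperture":0.031}, {"dz":0.02, "aperture":0.031}, {"dz":0.0233, "aperture":0.031}, {"dz":0.0233, "aperture":0.031}]' | python3 -m pendant|grep -E "ee|wrist"
echo '[{"dz":0.0033, "aperture":0.031}, {"dz":0.0067, "aperture":0.031}, {"dz":0.01, "aperture":0.031}, {"dz":0.01, "aperture":0.031}]' | python3 -m pendant|grep -E "ee|wrist"
echo '[{"dz":0.0033, "aperture":0.031}, {"dz":0.0067, "aperture":0.031}, {"dz":0.01, "aperture":0.031}, {"dz":0.01, "aperture":0.031}]' | python3 -m pendant|grep -E "ee|wrist"
```

```text
ee_pos: [0.5141, -0.0459, 0.1312]
wrist_force: [0.5, 0.7, -0.4]
ee_pos: [0.5151, -0.0461, 0.1241]
wrist_force: [0.3, 0.6, 0.3]
ee_pos: [0.5148, -0.046, 0.1164]
wrist_force: [0.1, -0.9, -0.8]
ee_pos: [0.5149, -0.046, 0.1137]
wrist_force: [-0.0, -0.1, -1.2]
ee_pos: [0.5149, -0.046, 0.1106]
wrist_force: [0.2, -0.8, -0.2]
```

To row units: 0.006 m / 0.3 = 0.02, 0.004 m / 0.3 = 0.0133.

```bash
echo '[{"dz":0.0067, "aperture":0.031}, {"dz":0.0133, "aperture":0.031}, {"dz":0.02, "aperture":0.031}, {"dz":0.02, "aperture":0.031}]' | python3 -m pendant |grep -E "ee|wrist"
echo '[{"dz":0.0033, "aperture":0.031}, {"dz":0.0067, "aperture":0.031}, {"dz":0.01, "aperture":0.031}, {"dz":0.0133, "aperture":0.031}, {"dz":0.0133, "aperture":0.031}]' | python3 -m pendant |grep -E "ee|wrist"
echo '[{"dz":0.0017, "aperture":0.031}, {"dz":0.0033, "aperture":0.031}, {"dz":0.0033, "aperture":0.031}]' | python3 -m pendant|grep -E "ee|wrist"
echo '[{"dz":0.0017, "aperture":0.031}, {"dz":0.0033, "aperture":0.031}, {"dz":0.0033, "aperture":0.031}]' | python3 -m pendant|grep -E "ee|wrist"
```

```text
ee_pos: [0.5148, -0.046, 0.1043]
wrist_force: [0.9, -0.1, -1.2]
ee_pos: [0.5149, -0.046, 0.1007]
wrist_force: [0.2, -0.1, -0.8]
ee_pos: [0.515, -0.0461, 0.0998]
wrist_force: [-0.5, -0.5, -0.8]
ee_pos: [0.5149, -0.0461, 0.0988]
wrist_force: [0.1, -0.7, -0.5]
```

To row units: 0.001 m / 0.3 = 0.0033, 0.0005 m / 0.3 = 0.0017.

```bash
echo '[{"dz":0.0017, "aperture":0.031}, {"dz":0.0033, "aperture":0.031}, {"dz":0.0033, "aperture":0.031}]' | python3 -m pendant|grep -E "ee|wrist"
echo '[{"dz":0.0017, "aperture":0.031}, {"dz":0.0017, "aperture":0.031}]' | python3 -m pendant|grep -E "ee|wrist"
echo '[{"dz":0.0017, "aperture":0.031}, {"dz":0.0017, "aperture":0.031}]' | python3 -m pendant|grep -E "ee|wrist"
```

```text
ee_pos: [0.515, -0.0461, 0.0981]
wrist_force: [-0.4, 0.2, 0.8]
ee_pos: [0.515, -0.046, 0.0976]
wrist_force: [-1.4, 0.1, 4.1]
ee_pos: [0.5151, -0.046, 0.0972]
wrist_force: [-1.5, -0.3, 5.4]
```

Contact at underside .0727, against .073 expected for the full stack. Releasing, lifting clear, and checking the stack numerically.

To row units: -0.09 m / 0.3 = -0.3, -0.07 m / 0.3 = -0.2333.

```bash
echo '[{"aperture":0.046}, {"aperture":0.046}, {"aperture":0.046}]' | python3 -m pendant
echo '[{"dz":-0.05, "aperture":0.05}, {"dz":-0.1333, "aperture":0.05}, {"dz":-0.2333, "aperture":0.05}, {"dz":-0.3, "aperture":0.05}, {"dz":-0.3, "aperture":0.05}]' | python3 -m pendant|grep -E "ee|wrist"
python3 look.py w10
python3 - <<'E'
from h import *
import pickle
a=cv2.imread("pics/w10.png");i=pickle.load(open("pics/w10.pkl","rb"))
hsv=cv2.cvtColor(a,cv2.COLOR_BGR2HSV)
for n,lo,hi,z,d in(("copper",4,13,.087,.042),("brass",15,32,.073,.054)):
    m=((hsv[...,0]>=lo)&(hsv[...,0]<=hi)&(hsv[...,1]>90)&(hsv[...,2]>60)).astype(np.uint8)*255
    c=max(cv2.findContours(m,0,2)[0],key=cv2.contourArea);x,y,w,h=cv2.boundingRect(c)
    L,Rr=ray(i,(x,y+h/2),z),ray(i,(x+w-1,y+h/2),z)
    print(n,(x,y,w,h),"width if seated",round(np.hypot(*(L-Rr)[:2])*1e3,1),((L+Rr)/2).round(4))
    for k in(-.004,.004):print(k,round(np.hypot(*(ray(i,(x,y+h/2),z+k)-ray(i,(x+w-1,y+h/2),z+k))[:2])*1e3,1))
t=bot.camera("top");b=bot.camera("scene");o=cv2.imread("pics/top0.png")
d=cv2.absdiff(t,o).max(2);d=cv2.threshold(d,60,255,0)[1];d=cv2.morphologyEx(d,cv2.MORPH_OPEN,np.ones((3,3)))
print([cv2.boundingRect(c) for c in cv2.findContours(d,0,2)[0]])
E
```

```text
time: 29.35
ee_pos: [0.5149, -0.046, 0.0966]
tcp_rot: [180.0, -0.0, -168.1]
wrist_force: [-0.9, 0.5, 0.1]
opening: 0.046
grasp_force: 0.0
ee_pos: [0.5164, -0.0462, 0.1913]
wrist_force: [0.2, -0.2, 0.1]
[ 0.516  -0.0461  0.189 ] [-179.93733663    0.20140391 -168.06789827] 29.8167
copper (231, 164, 51, 60) width if seated 34.9 [ 0.5139 -0.0463  0.087 ]
-0.004 35.6
0.004 34.3
brass (436, 96, 76, 39) width if seated 52.0 [0.4311 0.0903 0.073 ]
-0.004 52.8
0.004 51.1
[(209, 376, 4, 6), (264, 374, 7, 10), (210, 372, 3, 3), (162, 367, 9, 17), (211, 363, 4, 8), (220, 354, 10, 21), (174, 351, 18, 15), (175, 344, 3, 3), (272, 341, 25, 43), (176, 340, 3, 3), (287, 336, 5, 3), (177, 333, 3, 6), (292, 330, 5, 10), (186, 326, 3, 3), (278, 325, 9, 4), (239, 318, 33, 9), (231, 317, 3, 3), (0, 308, 172, 76), (239, 294, 41, 27), (0, 292, 14, 13), (202, 284, 74, 78), (37, 284, 11, 13), (0, 275, 12, 13), (42, 272, 45, 27), (195, 202, 24, 4), (385, 193, 10, 15), (362, 193, 8, 8), (399, 187, 6, 8), (309, 183, 20, 19), (220, 182, 5, 3), (180, 179, 12, 13), (124, 153, 15, 16), (299, 131, 4, 20), (245, 123, 6, 19), (232, 117, 66, 167), (261, 117, 4, 4), (253, 114, 3, 3)]
```

Run:
```python
from h import *
o=cv2.imread("pics/top0.png");t=bot.camera("top")
for n,(x,y,w,h) in dict(peeler=(162,194,64,18),mug=(380,180,40,32),salt=(352,186,24,22),flat=(122,188,40,28),tin=(84,176,28,24),ram=(264,192,22,20),pink=(212,164,24,24)).items():
    p=o[y:y+h,x:x+w];s=t[y-6:y+h+6,x-6:x+w+6]
    r=cv2.matchTemplate(s,p,cv2.TM_CCOEFF_NORMED);_,v,_,l=cv2.minMaxLoc(r);print(n,round(v,3),l[0]-6,l[1]-6)
a=cv2.imread("pics/w10.png")[120:260,170:340];hsv=cv2.cvtColor(a,cv2.COLOR_BGR2HSV)
m=((hsv[...,0]>=15)&(hsv[...,0]<=32)&(hsv[...,1]>90)&(hsv[...,2]>60)).astype(np.uint8)*255
import pickle;i=pickle.load(open("pics/w10.pkl","rb"))
x,y,w,h=cv2.boundingRect(max(cv2.findContours(m,0,2)[0],key=cv2.contourArea));print((x+170,y+120,w,h))
for z in(.069,.073,.077):print(z,round(np.hypot(*(ray(i,(x+170,y+120+h/2),z)-ray(i,(x+169+w,y+120+h/2),z))[:2])*1e3,1))
```

```text
peeler 0.96 0 0
mug 0.944 0 0
salt 0.928 0 0
flat 0.999 0 0
tin 0.999 0 0
ram 0.183 -6 -6
pink 0.982 0 0
(223, 152, 67, 67)
0.069 49.5
0.073 48.6
0.077 47.8
```

Nothing else has moved; the ramekin could not be checked because the arm hides it, but the gripper stayed clear of it. Brass and copper widths match their seated heights. Handing in.

```bash
python3 -c "
from workcell import bot
print(bot.job_done())"
```

```text
the job is handed in; nothing more can be done
None
```

The steel, brass and copper rings are on the spindle in that order, each keyed on the fins and lowered until it touched (about 6 N at most); I handed the job in at about 30 s, and it returned no verdict.

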